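Feed one glass blank into a cup

TASK

Stand the small white cup upright on the table under the lip of the glass-blank feeder, then push the feeder's sprung plunger once, fully home, so that just one glass blank drops into the cup, and let the plunger spring all the way back. Leave the cup standing there with the blank in it, and do not disturb the roll of tape.

Things in the scene. Friction and masses are not known exactly. Their poses are not given: they have to be found in the camera images.
- cup: small open white cup, 49 mm across the rim, 34 mm across the base, 31 mm high, about 30 g, thin tapered wall, mouth up, a little blue enamel in the bottom. Hollow. Origin at the centre of its underside. It starts on the table either to the left or to the right of the feeder.
- feeder: metal feeder for glass blanks, fixed. Origin on the table under the hopper; x axis = feed direction (plunger to lip), z up. In mm: foot x -70..30, y +-37; track x -70..74, y +-18, underside z 40, floor z 44, walls to z 56; clear square hopper x, y +-16, top z 98. Beyond x = 32 the track overhangs with nothing below, so the cup passes under with 9 mm to spare.
- lip (a point): middle of the front edge of the track floor, 44 mm above the table, 74 mm ahead of the feeder's origin. Blanks fall off this edge. Axes as the feeder's.
- drop_point (a point): point on the table where a blank falls, 13 mm ahead of the lip (87 mm ahead of the feeder's origin): the cup's centre belongs here. The cup's rim then reaches about 12 mm back under the track, so do not lower it straight down: lower it some 25 mm farther out and slide it in level. Axes as the feeder's.
- plunger (a joint): travel of the sprung plunger in m: 0 when out, 0.032 when fully home; it moves along the feeder's x axis and springs back by itself when let go. Pushing takes about 3 N at the start and 9 N at the end of the stroke. A blank falls off the lip only in the last 5 mm or so.
- push_plate (a point): centre of the rear face of the plunger's black upright push plate (50 mm wide, 50 high, 10 thick; centre 49 mm and lower edge 24 mm above the table), 125 mm behind the feeder's origin when the plunger is out. Push on this face along the feeder's x axis. The point moves with the plunger. Axes as the feeder's.
- blank_front: glass blank, a disc 24 mm in diameter and 10 mm thick, foremost in the track: the one that the first stroke drops. Origin at its centre.
- blank_second: same disc, next behind the foremost; one full stroke moves it up but leaves it in the track, its centre about 19 mm short of the lip. Origin at its centre. Three more blanks lie stacked in the hopper.
- tape: roll of blue masking tape lying flat, 77 mm across, 24 mm high, a bystander on the other side of the feeder from the cup. Origin at the centre of its underside.
There are look-alikes about, which are no part of the job. Of the things that look like the cup, the middle-sized one is meant.

How it is judged:
On the way, in this order (a step that is already met when the one before it is completed fails the run):
1. the cup stands upright under the lip (horizontal distance between cup and drop_point below 0.02 m and height (world z) of cup below 0.006 m and angle between cup's own z axis and vertical below 0.15 rad and contact force between cup and the fingers below 0.1 N), for 0.2 s.
2. the plunger is pushed fully home (value of joint plunger above 0.029 m), for 0.05 s.
At the end, for the whole second after the job is handed in: The plunger is back out (within 3 mm), the foremost blank lies at rest in the cup, the cup stands upright on the table within 30 mm of the drop point under the lip (within 20 mm when it was let go, before the push), and the second blank is still on the track (value of joint plunger below 0.003 m and horizontal distance between blank_front and cup below 0.02 m and height (world z) of blank_front below 0.035 m and linear speed of blank_front below 0.02 m/s and horizontal distance between cup and drop_point below 0.03 m and height (world z) of cup below 0.006 m and angle between cup's own z axis and vertical below 0.15 rad and height (world z) of blank_second above 0.045 m and x of blank_second in the frame of lip below 0 m); the robot touches nothing.
It fails at once if the tape roll is shifted by more than 30 mm (distance of tape from where it was at the start of the episode above 0.03 m).
It fails at once if a second blank falls off the lip (height (world z) of blank_second below 0.035 m).
It also fails if it takes over 58 s, if anything falls off the work surface, if the arm or the gripper's body presses on something with over 40 N, if the wrist force passes 120 N, or if a joint passes its speed limit or range.

ROBOT

A 7-joint arm with a two-finger parallel gripper is mounted at the origin on the work surface; the furniture and walls round the work are solid. World frame = base frame: x ahead of the robot, y to its left, z up, the work surface at z = 0. Lengths are in m, angles in rad, forces in N, time in s.
With the tool pointing down it reaches from about 0.35 to 0.9 m from the base axis. Payload 7.2 kg.
Tool frame: the origin (TCP) lies at the very end of the fingers, on their centre line; the grasp point (between the pads) lies r.pinch_z behind it (r.pinch_z is the distance from the TCP to the grasp point, in m); z points along the fingers, y is the direction in which the jaws open and shut (so a half turn about z gives the same grasp; the last joint's range is limited). The gripper opens to 85 mm and grips with 20 to 120 N. Pads are 22 mm wide; open, the fingers measure 114 mm over their backs; the gripper's body (76 mm by 85 mm) begins 54 mm behind the grasp point. The pads swing forward as they close: fully open they stand 13 mm farther back than shut.
Start: joints at [1.276, 0.411, -0.013, 1.596, 0.006, 1.134, -0.082], TCP at [0.141, -0.609, 0.231] pointing down, gripper open.
Joint ranges: [-2.95, 2.95], [-0.29, 1.99], [-1.47, 1.44], [0.14, 2.54], [-1.03, 4.17], [0.13, 1.85], [-2.86, 2.86]. Speed limits (rad/s): [2.39, 2.39, 3.01, 3.01, 3.14, 3.14, 3.14].

INTERFACE

Orientations are given as a unit quaternion [w, x, y, z].
In Python, from workcell import r, eyes, ticket gives the robot as it stands.
- The arm moves only by the shell command python3 -m pendant 'ROWS' [FORCE]. ROWS is JSON, a list of rows, each a list of 7 numbers: the finger opening in mm, from 0 to 85.4, then the shift along the tool's x, y, z in mm, then the turn, a rotation vector about the tool's x, y, z in rad. In form: [[gripper, dx, dy, dz, wx, wy, wz], ...]. A call has 1 to 12 rows; each row shifts and turns the commanded pose from where the row before left it, along the tool's axes as they then stand; what a row does not reach is not made up. A row lasts 1/12 s, in which the tool goes at most 41.7 mm and 7.16 degrees, less where a joint would pass 70% of its speed; a pose out of reach is approached as far as the arm can. A call with a gripper value outside its range is refused whole. The fingers move at their own pace and stop on an object; FORCE is the grip in N (left out, the last holds). Time passes only in rows, so rows that do not move let the fingers close. It gives the time, the measured TCP pose, the force and the opening at its end, in the units of the state.
- r.get_obs(): the state, without advancing time (a new reading comes with each control period).
- eyes.read_camera(name): name is "scene" or "top" or "wrist"; returns a dict with "pixels" (480x640x3 uint8, blue, green, red), "fx", "fy", "cx", "cy" (pixels), "pose" (4x4, takes a point from camera to world coordinates); the wrist camera has in their place "T_tool_cam" (4x4, takes a point from camera to tool coordinates, whose origin is the TCP and whose axes are the flange's). Camera axes: x right, y up, looking along -z (the intrinsics and any distortion apply to the point x, -y, -z); pixel columns grow to the right and rows downward; lengths in m; the calibration is good to about 2 mm. A picture is of the moment at which its call begins: read the wrist's pose just before it. There is no depth.
- ticket.job_done(): hands the job in, once; it reports no verdict.
The state is a dict: "t": time; "joint_positions": joint angles; "dq": joint speeds; "tau": joint torques, N m; "tool_pos": TCP position; "orientation": TCP orientation; "ft_force": force on the tool from outside, world axes, zero at the start; "torque": the same for the moment, N m; "finger_gap": opening from 0.0 (shut) to 1.0 (fully open).
Only numpy, scipy, OpenCV 4.12 (cv2) and the standard library are available. Lean on these libraries where they do the work, as an engineer would, in place of code of your own. Each camera call takes 0.05 s, during which the arm holds its last target.

## Working session

There is one attempt and no reset: what is moved stays moved. The work goes in short steps, Python scripts to look and compute and a shell command to move; the robot and the scene stay as the last step left them, time stands still between calls to the robot, and variables do not carry over. Pictures are saved under pics/ and viewed, and the job is handed in when it is done.

```bash
ls; mkdir -p pics; python3 - <<'E'
from workcell import r, eyes, ticket
import cv2,numpy as np
o=r.get_obs();print(o['t'],o['tool_pos'],o['orientation'],o['finger_gap'],r.pinch_z)
for n in ['scene','top','wrist']:
    c=eyes.read_camera(n);cv2.imwrite(f'pics/{n}0.png',c['pixels'])
    print(n,{k:(np.round(v,4).tolist() if not isinstance(v,str) else v) for k,v in c.items() if k!='pixels'})
E
```

```text
pics
0.0 [ 0.14038114 -0.60850525  0.23044186] [-8.12316404e-04  9.93576283e-01  1.13161326e-01 -1.58813248e-04] 1.000868495217218 0.0187
scene {'fx': 551.8823, 'fy': 551.8823, 'cx': 312.5767, 'cy': 235.6392, 'pose': [[0.9998, 0.0001, -0.0209, 0.3895], [-0.0185, 0.4667, -0.8842, -1.1657], [0.0096, 0.8844, 0.4666, 0.6391], [0.0, 0.0, 0.0, 1.0]]}
top {'fx': 559.6043, 'fy': 559.6043, 'cx': 318.8981, 'cy': 240.129, 'pose': [[-0.0088, 0.9903, -0.1385, 0.2557], [-0.9998, -0.011, -0.0151, -0.101], [-0.0165, 0.1384, 0.9902, 1.1101], [0.0, 0.0, 0.0, 1.0]]}
wrist {'fx': 424.7136, 'fy': 424.7136, 'cx': 325.0708, 'cy': 239.2303, 'T_tool_cam': [[0.0012, 0.955, 0.2967, 0.0748], [1.0, -0.0009, -0.0012, 0.0009], [-0.0009, 0.2967, -0.955, -0.143], [0.0, 0.0, 0.0, 1.0]]}
```

View pics/scene0.png

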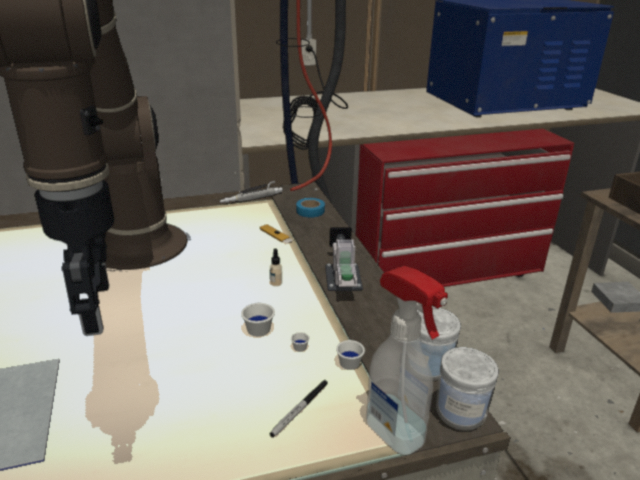

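View pics/top0.png

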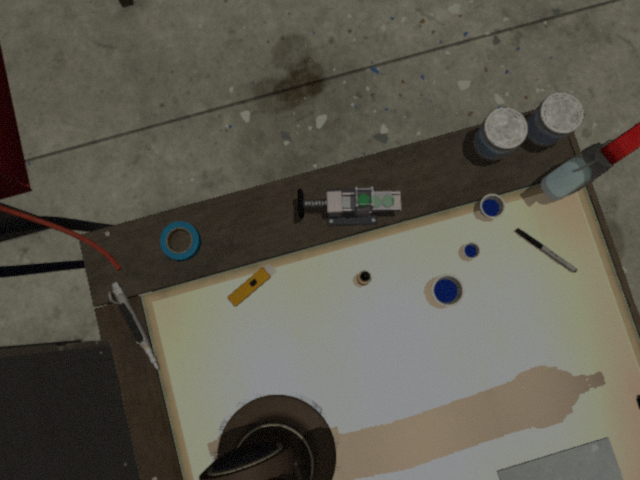

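View pics/wrist0.png

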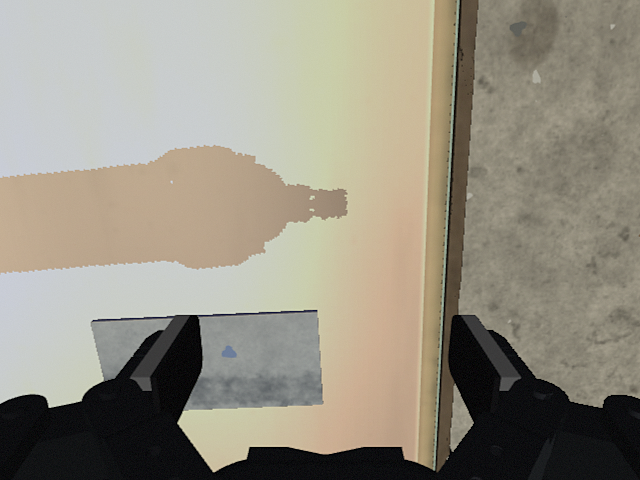

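```bash
cat > h.py <<'E'
import cv2,numpy as np
from workcell import r,eyes,ticket
from scipy.spatial.transform import Rotation as R
def cam(n):
    o=r.get_obs(); c=eyes.read_camera(n)
    if n=='wrist':
        q=o['orientation'];T=np.eye(4);T[:3,:3]=R.from_quat([q[1],q[2],q[3],q[0]]).as_matrix();T[:3,3]=o['tool_pos']
        c['pose']=T@np.array(c['T_tool_cam'])
    return c
def ray(c,u,v,z):
    d=np.array([(u-c['cx'])/c['fx'],-(v-c['cy'])/c['fy'],-1.]);P=np.array(c['pose'])
    w=P[:3,:3]@d;o=P[:3,3];return o+w*(z-o[2])/w[2]
def proj(c,p):
    P=np.array(c['pose']);q=P[:3,:3].T@(np.array(p)-P[:3,3])
    return np.array([c['cx']+c['fx']*q[0]/-q[2],c['cy']-c['fy']*q[1]/-q[2]])
def crop(c,u0,v0,w,h,k,fn):
    im=c['pixels'][v0:v0+h,u0:u0+w];im=cv2.resize(im,None,fx=k,fy=k,interpolation=cv2.INTER_CUBIC);cv2.imwrite(fn,im)
E
python3 - <<'E'
from h import *
c=cam('top');crop(c,290,175,130,60,6,'pics/t1.png');crop(c,440,180,80,120,5,'pics/t2.png')
s=cam('scene');crop(s,310,215,90,110,5,'pics/s1.png');crop(s,230,290,150,90,5,'pics/s2.png')
E
```

```text
(no output)
```

View pics/t1.png

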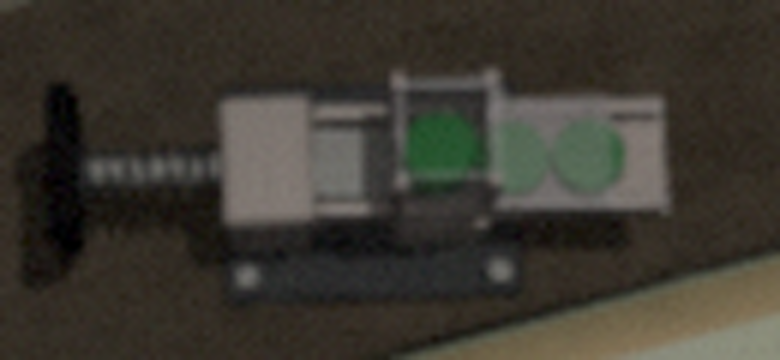

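View pics/t2.png

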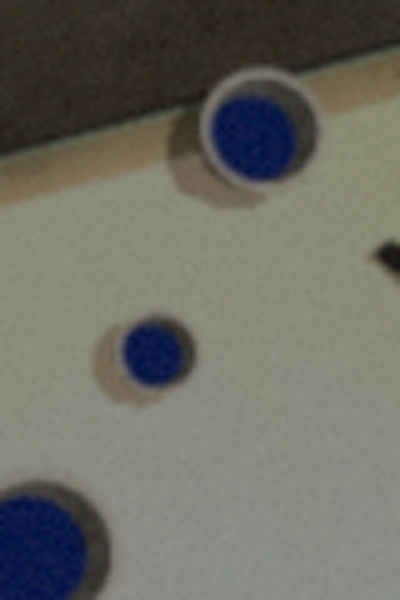

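View pics/s1.png

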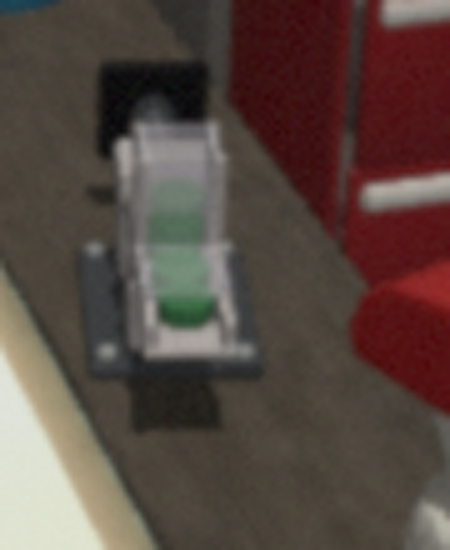

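View pics/s2.png

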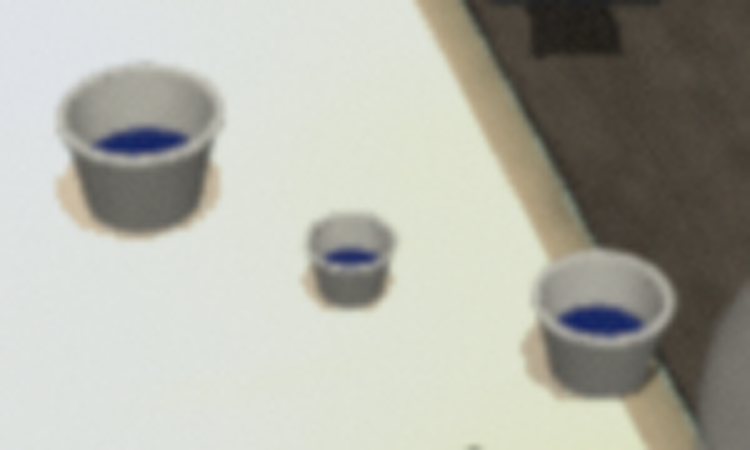

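```bash
cat > fit.py <<'E'
from h import *
from scipy.optimize import least_squares
t=cam('top');s=cam('scene')
U=lambda u0,v0,k,x,y:np.array([u0+(x+.5)/k-.5,v0+(y+.5)/k-.5])
T=lambda x,y:U(290,175,6,x,y); S=lambda x,y:U(310,215,5,x,y)
obs=[(t,T(667,96),(74,18,56)),(t,T(668,211),(74,-18,56)),(t,T(397,75),(-16,16,98)),(t,T(493,75),(16,16,98)),
(t,T(520,292),(30,-37,4)),(t,T(230,298),(-70,-37,4)),
(s,S(88,377),(30,-37,0)),(s,S(262,373),(30,37,0)),(s,S(103,62),(-125,-25,74)),(s,S(208,65),(-125,25,74)),
(s,S(133,125),(-16,-16,98)),(s,S(215,125),(-16,16,98))]
def W(p,q):
    x,y,a=p;c,s_=np.cos(a),np.sin(a);X=np.array(q)/1000
    return np.array([x+c*X[0]-s_*X[1],y+s_*X[0]+c*X[1],X[2]])
f=lambda p:np.concatenate([proj(c,W(p,q))-m for c,m,q in obs])
if __name__=='__main__':
    a=least_squares(f,[.75,-.1,-1.57],loss='soft_l1');print(a.x.round(4));print(a.fun.reshape(-1,2).round(1))
    print('drop',W(a.x,(87,0,0)),'plate',W(a.x,(-125,0,49)))
    U2=lambda x,y:U(440,180,5,x,y)
    print('cup top',ray(t,*U2(263,128),.031),ray(t,*U2(204,128),.031),ray(t,*U2(321,128),.031))
    print('inner bottom',ray(t,*U2(254,139),.006))
    V=lambda x,y:U(230,290,5,x,y)
    print('cup scene',ray(s,*V(604,299),.031),ray(s,*V(532,299),.031),ray(s,*V(676,299),.031))
    print('tape',ray(t,180,240,.024))
    print('bottles',ray(s,400,445,0),ray(t,567,182,.1),ray(t,500,133,.1),ray(t,502,150,0))
    print('edge',[ray(t,*q,0).round(3) for q in [(85,235),(575,97),(640,240),(145,295),(525,190)]])
    for c,u0,v0,w,h,k,fn in [(t,290,175,130,60,6,'pics/ft.png'),(s,310,215,90,110,5,'pics/fs.png')]:
        im=cv2.resize(c['pixels'][v0:v0+h,u0:u0+w],None,fx=k,fy=k,interpolation=cv2.INTER_CUBIC)
        def L(pts,col):
            q=np.array([((proj(c,W(a.x,p))-[u0,v0]+.5)*k-.5) for p in pts]).round().astype(np.int32);cv2.polylines(im,[q],True,col)
        B=lambda x0,x1,y,z:[(x0,-y,z),(x1,-y,z),(x1,y,z),(x0,y,z)]
        L(B(-70,30,37,0),(0,255,255));L(B(-70,74,18,56),(0,0,255));L(B(-70,74,18,40),(255,0,255));L(B(-16,16,16,98),(255,255,0));L(B(-125,-115,25,74),(0,255,0));L(B(-125,-115,25,24),(0,255,0))
        cv2.imwrite(fn,im)
E
python3 fit.py
```

```text
[ 0.4797 -0.1697 -1.5708]
[[ 0.4 -0.1]
 [ 0.8 -0.8]
 [-0.4 -0.1]
 [ 0.9 -0.3]
 [ 0.3  0.3]
 [-1.3 -0.1]
 [-0.7  0.4]
 [-0.2  1.1]
 [-0.5 -1.6]
 [ 0.4 -2.2]
 [ 0.5 -1. ]
 [-0.6 -1. ]]
drop [ 0.47967392 -0.25669598  0.        ] plate [ 0.47967576 -0.04469598  0.049     ]
cup top [ 0.47183254 -0.42377585  0.031     ] [ 0.47211137 -0.40082474  0.031     ] [ 0.47155862 -0.44632217  0.031     ]
inner bottom [ 0.47240737 -0.42744526  0.006     ]
cup scene [ 0.47337777 -0.42764537  0.031     ] [ 0.44888294 -0.4274782   0.031     ] [ 0.49789162 -0.42781266  0.031     ]
tape [0.41093274 0.18904916 0.024     ]
bottles [ 0.53259964 -0.60348224  0.        ] [ 0.49971349 -0.54199028  0.1       ] [ 0.59474346 -0.42463289  0.1       ] [ 5.92330630e-01 -4.58813357e-01 -2.22044605e-16]
edge [array([0.427, 0.388, 0.   ]), array([ 0.703, -0.615,  0.   ]), array([ 0.404, -0.721,  0.   ]), array([0.305, 0.262, 0.   ]), array([ 0.508, -0.5  ,  0.   ])]
```

View pics/ft.png

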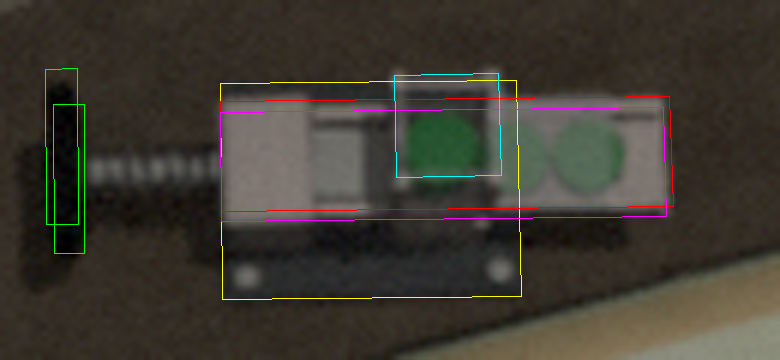

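View pics/fs.png

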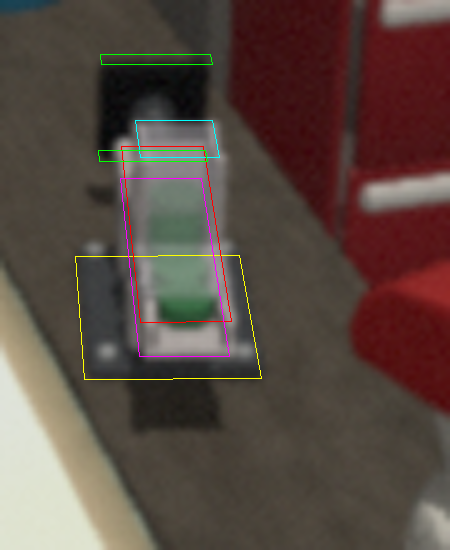

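```bash
python3 - <<'E'
from h import *
t=cam('top');s=cam('scene')
def tri(a,b):
    A=[];
    o=[];D=[]
    for c,p in ((t,a),(s,b)):
        P=np.array(c['pose']);d=P[:3,:3]@np.array([(p[0]-c['cx'])/c['fx'],-(p[1]-c['cy'])/c['fy'],-1.]);o.append(P[:3,3]);D.append(d/np.linalg.norm(d))
    k=np.linalg.lstsq(np.array([D[0],-D[1]]).T,o[1]-o[0],rcond=None)[0]
    p,q=o[0]+k[0]*D[0],o[1]+k[1]*D[1];return ((p+q)/2).round(3),np.linalg.norm(p-q).round(3)
print('jar1',tri((502,131),(437,328)),'jar2',tri((557,117),(468,370)),'bottleshoulder/neck',tri((600,158),(407,310)))
print('cupchk',tri((491.,205.5),(350.7,349.7)))
print('jar1 rim',ray(t,477,131,.1),ray(t,502,156,.1))
crop(t,470,80,170,130,4,'pics/t3.png')
E
```

```text
jar1 (array([ 0.61 , -0.436,  0.08 ]), np.float64(0.008)) jar2 (array([ 0.634, -0.54 ,  0.083]), np.float64(0.006)) bottleshoulder/neck (array([ 0.524, -0.556,  0.202]), np.float64(0.017))
cupchk (array([ 0.473, -0.423,  0.026]), np.float64(0.002))
jar1 rim [ 0.59922469 -0.38218133  0.1       ] [ 0.55053656 -0.42595969  0.1       ]
```

View pics/t3.png

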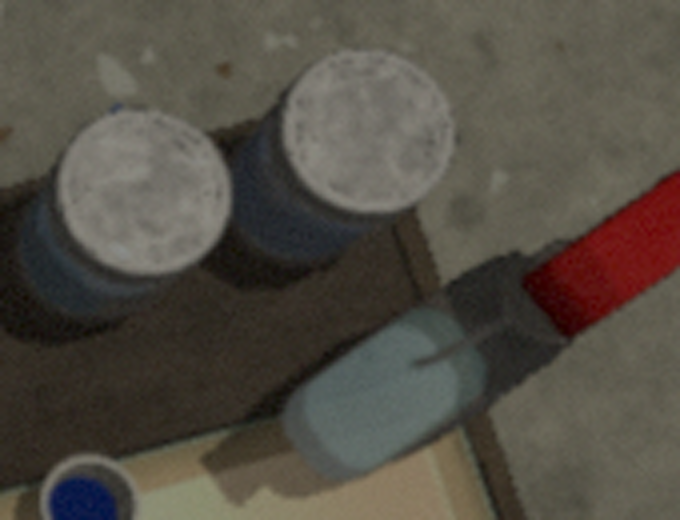

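```bash
python3 -m pendant '[[85,0,0,0,0,0,-0.122],[85,0,0,0,0,0,-0.122],[85,0,0,0,0,0,-0.122],[85,0,0,0,0,0,-0.122],[85,0,0,0,0,0,-0.122],[85,0,0,0,0,0,-0.122],[85,0,0,0,0,0,-0.122],[85,0,0,0,0,0,-0.122],[85,0,0,0,0,0,-0.122],[85,0,0,0,0,0,-0.122],[85,0,0,0,0,0,-0.122]]' 20
cat > st.py <<'E'
from h import *
import sys
o=r.get_obs();q=o['orientation'];M=R.from_quat([q[1],q[2],q[3],q[0]]).as_matrix()
print('t',round(o['t'],2),'p',np.round(o['tool_pos'],4),'f',np.round(o['ft_force'],1),'gap',round(o['finger_gap']*85.4,1));print('tool axes (cols)\n',M.round(4));print('q',np.round(o['joint_positions'],3))
if len(sys.argv)>3:
    g=np.array([float(a) for a in sys.argv[1:4]]);print('shift mm',(M.T@(g-o['tool_pos'])*1000).round(1))
    D=np.array([[0,1,0],[1,0,0],[0,0,-1]]).T;print('rotvec',R.from_matrix(M.T@D).as_rotvec().round(4))
E
python3 st.py 0.4725 -0.425 0.15
```

```text
t: 1.37
tool_pos: [0.1405, -0.609, 0.2313]
orientation: [0.0, 0.706, 0.708, -0.0]
ft_force: [-0.8, 0.7, 0.2]
finger_gap: 0.998
t 1.37 p [ 0.1405 -0.609   0.2313] f [-0.8  0.7  0.2] gap 85.2
tool axes (cols)
 [[-3.9e-03  1.0e+00 -0.0e+00]
 [ 1.0e+00  3.9e-03 -1.0e-04]
 [-1.0e-04 -0.0e+00 -1.0e+00]]
q [ 1.472  0.429 -0.285  1.582  0.129  1.149  1.163]
shift mm [182.7 332.7  81.3]
rotvec [-0.      0.0001  0.0039]
```

```bash
python3 -m pendant '[[85,15,27,0,0,0,0],[85,15,27,0,0,0,0],[85,15,27,0,0,0,0],[85,15,27,0,0,0,0],[85,15,27,0,0,0,0],[85,15,27,0,0,0,0],[85,15,27,0,0,0,0],[85,15,27,0,0,0,0],[85,15,27,0,0,0,0],[85,15,27,0,0,0,0],[85,15,27,10,0,0,0],[85,0,0,10,0,0,0]]'
python3 - <<'E'
from h import *
w=cam('wrist');cv2.imwrite('pics/w1.png',w['pixels'])
E
python3 st.py 0.4725 -0.425 0.15
```

```text
t: 2.37
tool_pos: [0.4449, -0.4394, 0.2119]
orientation: [0.001, 0.705, 0.709, 0.002]
ft_force: [0.7, 1.0, 0.3]
finger_gap: 0.995
t 2.42 p [ 0.4409 -0.4409  0.209 ] f [-1.2  0.1 -1.3] gap 84.7
tool axes (cols)
 [[-4.4e-03  1.0e+00  2.0e-04]
 [ 1.0e+00  4.4e-03  2.8e-03]
 [ 2.8e-03  2.0e-04 -1.0e+00]]
q [ 0.984  0.459 -0.383  1.605  0.183  1.115  0.56 ]
shift mm [15.6 31.6 59.1]
rotvec [ 0.0002 -0.0028  0.0044]
```

View pics/w1.png

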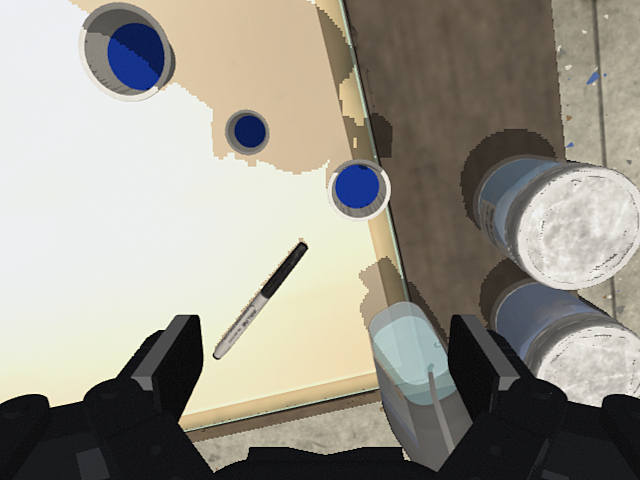

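```bash
python3 -m pendant '[[85,16,31,0,0,0,0],[85,0,0,0,0,0,0],[85,0,0,0,0,0,0]]'
python3 - <<'E'
from h import *
w=cam('wrist');cv2.imwrite('pics/w2.png',w['pixels']);crop(w,230,150,160,120,5,'pics/w2c.png')
np.save('w2.npy',w['pose'])
E
python3 st.py 0.4725 -0.425 0.15
```

```text
t: 2.67
tool_pos: [0.4699, -0.4277, 0.2112]
orientation: [-0.0, 0.707, 0.707, 0.0]
ft_force: [-0.6, 0.0, -0.2]
finger_gap: 0.996
t 2.72 p [ 0.4685 -0.4289  0.2112] f [-0.7 -1.   0.1] gap 85.2
tool axes (cols)
 [[ 1.6e-03  1.0e+00 -6.0e-04]
 [ 1.0e+00 -1.6e-03 -1.0e-04]
 [-1.0e-04 -6.0e-04 -1.0e+00]]
q [ 0.935  0.476 -0.384  1.573  0.192  1.13   0.506]
shift mm [ 3.9  4.  61.2]
rotvec [-0.0006  0.0001 -0.0016]
```

View pics/w2c.png

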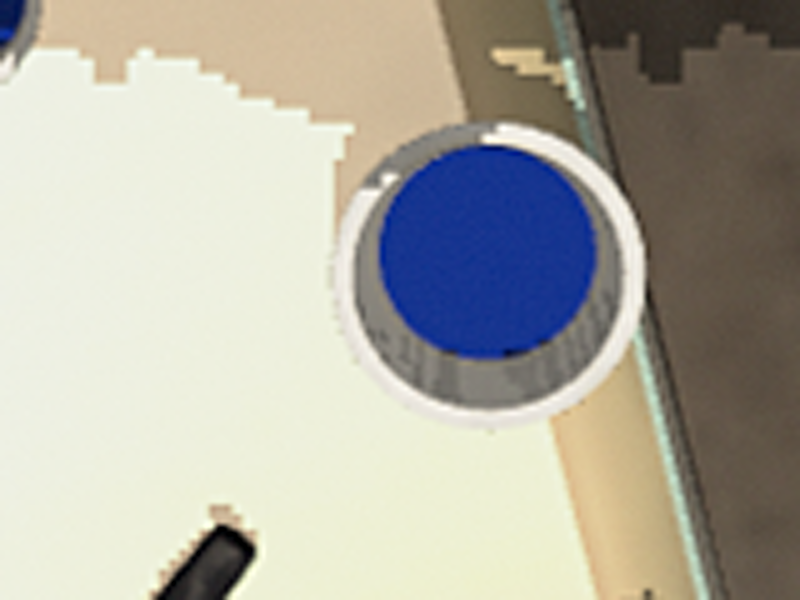

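```bash
python3 - <<'E'
from h import *
w=cam('wrist')
for u,v,z in[(327.6,204.4,.031),(327.6+30.5,204.4,.031),(230+489/5,150+252/5,.004)]: print(ray(w,u,v,z))
E
python3 st.py 0.4725 -0.425 0.15
```

```text
[ 0.46986097 -0.42660012  0.031     ]
[ 0.4935667  -0.42660978  0.031     ]
[ 0.47018352 -0.42922597  0.004     ]
t 2.77 p [ 0.4678 -0.4296  0.2113] f [-0.1 -0.3 -0.1] gap 85.3
tool axes (cols)
 [[ 3.e-03  1.e+00 -9.e-04]
 [ 1.e+00 -3.e-03 -5.e-04]
 [-5.e-04 -9.e-04 -1.e+00]]
q [ 0.936  0.476 -0.383  1.574  0.192  1.13   0.506]
shift mm [ 4.6  4.8 61.2]
rotvec [-0.0009  0.0005 -0.003 ]
```

```bash
python3 -m pendant '[[85,1,2,20,0,0,0],[85,0,0,20,0,0,0],[85,0,0,20,0,0,0],[85,0,0,20,0,0,0],[85,0,0,20,0,0,0],[85,0,0,20,0,0,0],[85,0,0,20,0,0,0],[85,0,0,20,0,0,0],[85,0,0,15,0,0,0],[85,0,0,15,0,0,0],[85,0,0,10,0,0,0],[85,0,0,0,0,0,0]]'
python3 - <<'E'
from h import *
w=cam('wrist');cv2.imwrite('pics/w3.png',w['pixels'])
E
python3 st.py 0.4712 -0.4268 0.011
```

```text
t: 3.77
tool_pos: [0.4685, -0.4279, 0.0092]
orientation: [-0.002, 0.708, 0.706, -0.001]
ft_force: [0.2, 0.3, -0.8]
finger_gap: 0.994
t 3.82 p [ 0.4694 -0.4281  0.0105] f [0.1 0.1 0.6] gap 85.1
tool axes (cols)
 [[ 3.3e-03  1.0e+00 -1.9e-03]
 [ 1.0e+00 -3.3e-03  8.0e-04]
 [ 8.0e-04 -1.9e-03 -1.0e+00]]
q [ 0.887  0.702 -0.322  1.723  0.299  0.767  0.416]
shift mm [ 1.3  1.8 -0.5]
rotvec [-0.0019 -0.0008 -0.0033]
```

View pics/w3.png

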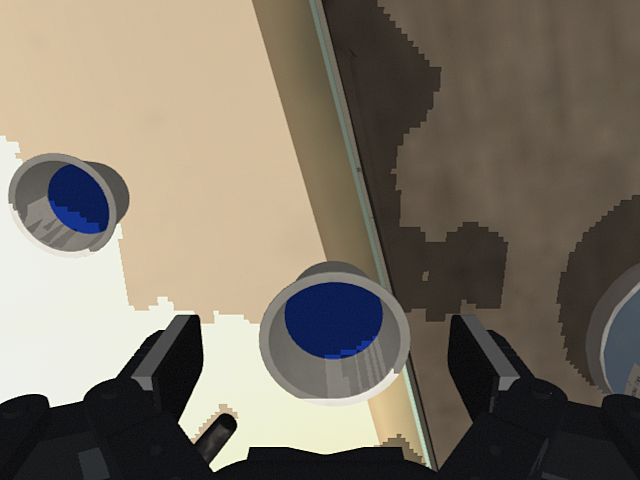

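```bash
python3 - <<'E'
from h import *
w=cam('wrist')
for u,v in[(259.5,335),(410,335),(335,273),(335,404)]: print(ray(w,u,v,.031),proj(w,ray(w,u,v,.031)))
print(r.get_obs()['tool_pos'])
E
```

```text
[ 0.44750938 -0.42413587  0.031     ] [259.5 335. ]
[ 0.49640584 -0.42420244  0.031     ] [410. 335.]
[ 0.47194195 -0.40253835  0.031     ] [335. 273.]
[ 0.47217339 -0.45086849  0.031     ] [335. 404.]
[ 0.4702997  -0.42837291  0.0115401 ]
```

```bash
python3 -m pendant '[[85,1.5,2,0,0,0,0],[85,0,0,0,0,0,0],[40,0,0,0,0,0,0],[40,0,0,0,0,0,0],[40,0,0,0,0,0,0],[40,0,0,0,0,0,0],[40,0,0,0,0,0,0],[40,0,0,0,0,0,0],[40,0,0,0,0,0,0],[40,0,0,0,0,0,0],[40,0,0,0,0,0,0]]' 20
python3 - <<'E'
from h import *
w=cam('wrist');cv2.imwrite('pics/w4.png',w['pixels'])
E
python3 st.py 0.4712 -0.4268 0.011
```

```text
t: 4.78
tool_pos: [0.4731, -0.4263, 0.012]
orientation: [0.0, 0.708, 0.706, -0.0]
ft_force: [-1.1, 0.6, 5.3]
finger_gap: 0.546
t 4.83 p [ 0.4731 -0.4263  0.012 ] f [-1.8  1.4  5.7] gap 46.8
tool axes (cols)
 [[ 2.e-03  1.e+00  4.e-04]
 [ 1.e+00 -2.e-03 -5.e-04]
 [-5.e-04  4.e-04 -1.e+00]]
q [ 0.882  0.701 -0.323  1.721  0.299  0.768  0.412]
shift mm [-0.5 -1.9  1. ]
rotvec [ 0.0004  0.0005 -0.002 ]
```

View pics/w4.png

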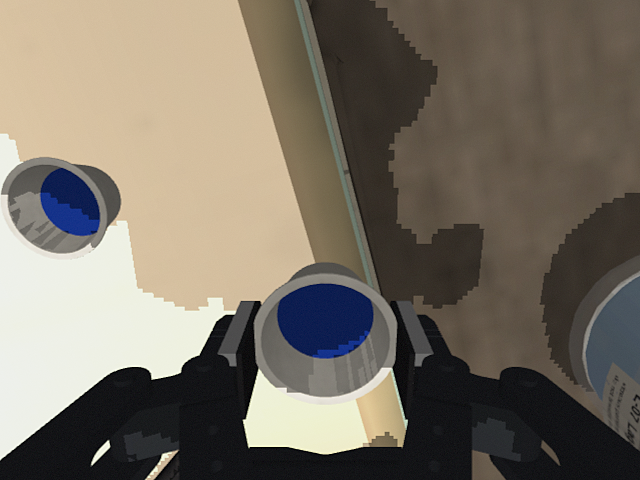

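```bash
python3 -m pendant '[[40,0,0,-5,0,0,0],[40,0,0,-10,0,0,0],[40,0,0,-5,0,0,0],[40,0,0,0,0,0,0]]' 20
python3 - <<'E'
from h import *
w=cam('wrist');cv2.imwrite('pics/w5.png',w['pixels'])
s=cam('scene');crop(s,290,280,130,110,6,'pics/s5.png')
E
python3 st.py 0.4805 -0.2817 0.032
```

```text
t: 5.17
tool_pos: [0.4738, -0.4269, 0.0332]
orientation: [0.001, 0.708, 0.706, 0.0]
ft_force: [0.9, -1.0, -0.1]
finger_gap: 0.544
t 5.27 p [ 0.4731 -0.4264  0.0319] f [-0.4  0.  -0.4] gap 46.6
tool axes (cols)
 [[ 2.1e-03  1.0e+00  7.0e-04]
 [ 1.0e+00 -2.1e-03 -7.0e-04]
 [-7.0e-04  7.0e-04 -1.0e+00]]
q [ 0.889  0.674 -0.332  1.713  0.288  0.801  0.421]
shift mm [144.7   7.1  -0.2]
rotvec [ 0.0007  0.0007 -0.0021]
```

View pics/w5.png

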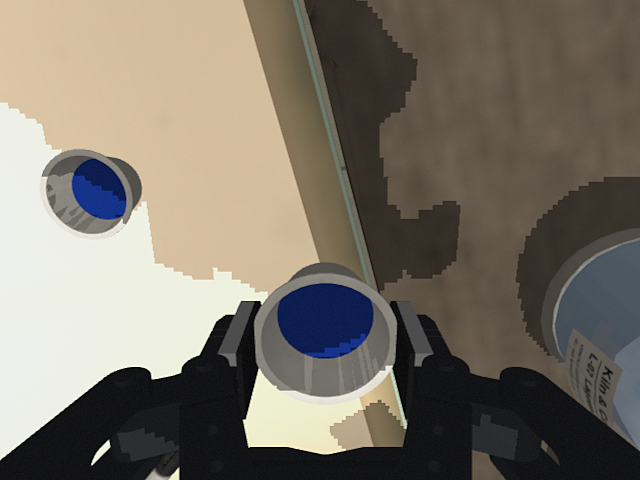

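View pics/s5.png

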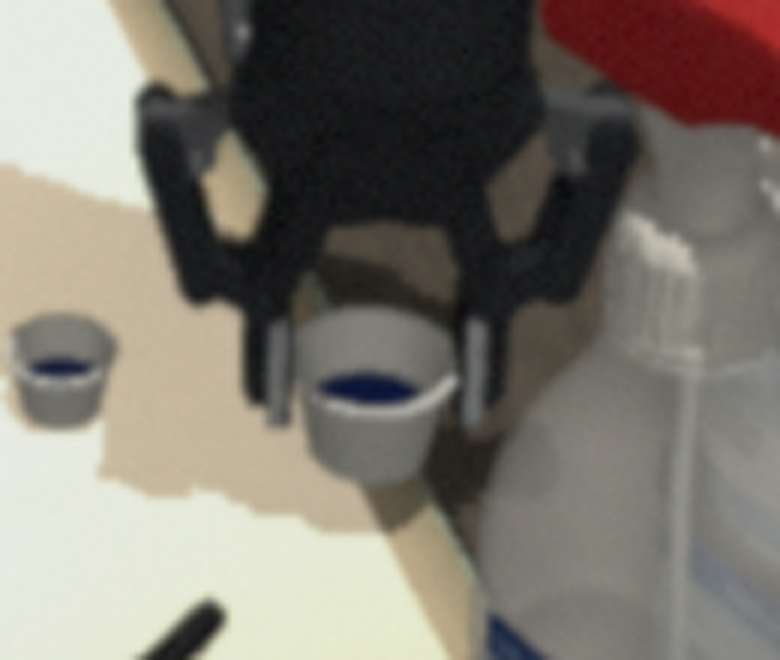

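```bash
python3 -m pendant '[[40,10,1,0,0,0,0],[40,15,1,0,0,0,0],[40,15,1,0,0,0,0],[40,15,1,0,0,0,0],[40,15,1,0,0,0,0],[40,15,1,0,0,0,0],[40,15,1,0,0,0,0],[40,15,0,0,0,0,0],[40,11,0,0,0,0,0],[40,0,0,0,0,0,0],[40,0,0,0,0,0,0]]' 20
python3 - <<'E'
from h import *
w=cam('wrist');cv2.imwrite('pics/w6.png',w['pixels'])
E
python3 st.py 0.4805 -0.2817 0.032
```

```text
t: 6.18
tool_pos: [0.4804, -0.2996, 0.0315]
orientation: [0.0, 0.707, 0.707, -0.0]
ft_force: [-0.0, 0.5, -0.5]
finger_gap: 0.542
t 6.23 p [ 0.4802 -0.3007  0.0314] f [ 0.   0.4 -1.2] gap 46.6
tool axes (cols)
 [[ 1.9e-03  1.0e+00  1.0e-04]
 [ 1.0e+00 -1.9e-03 -8.0e-04]
 [-8.0e-04  1.0e-04 -1.0e+00]]
q [ 0.73   0.586 -0.341  1.893  0.289  0.71   0.219]
shift mm [19.   0.3 -0.6]
rotvec [ 0.0001  0.0008 -0.0019]
```

View pics/w6.png

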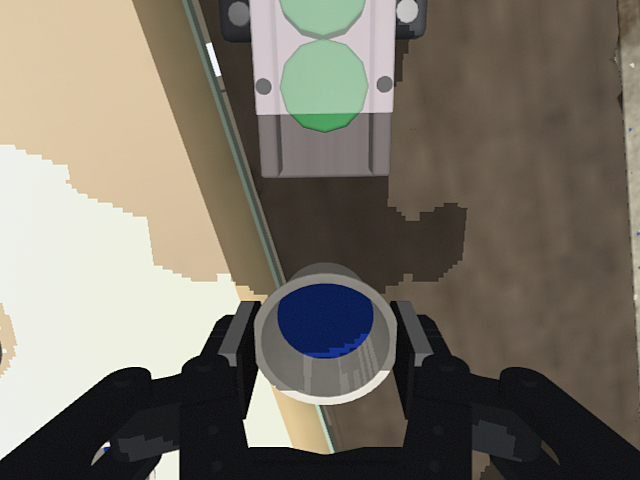

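```bash
python3 - <<'E'
from h import *
w=cam('wrist');crop(w,240,90,170,120,4,'pics/w7.png')
for p,z in [((262,176),.056),((390,176),.056),((326,176),.044),((326,176),.056),((261,110),.056),((396,110),.056),((326,333),.05)]: print(p,z,ray(w,*p,z))
E
```

```text
(262, 176) 0.056 [ 0.46199734 -0.24431071  0.056     ]
(390, 176) 0.056 [ 0.4977027  -0.24434156  0.056     ]
(326, 176) 0.044 [ 0.47988061 -0.24620524  0.044     ]
(326, 176) 0.056 [ 0.47984835 -0.24432614  0.056     ]
(261, 110) 0.056 [ 0.46252497 -0.22669898  0.056     ]
(396, 110) 0.056 [ 0.498512   -0.22672677  0.056     ]
(326, 333) 0.05 [ 0.47985856 -0.29705526  0.05      ]
```

View pics/w7.png

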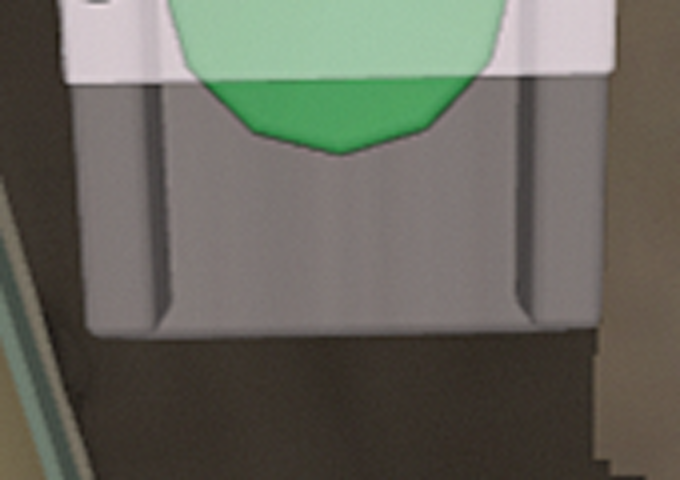

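```bash
python3 -m pendant '[[40,0,0,6,0,0,0],[40,0,0,6,0,0,0],[40,0,0,6.5,0,0,0],[40,8,0,0,0,0,0],[40,8,0,0,0,0,0],[40,8,0,0,0,0,0],[40,8,0,0,0,0,0],[40,7,0,0,0,0,0],[40,4,0,0,0,0,0],[40,0,0,0,0,0,0]]' 20
python3 - <<'E'
from h import *
w=cam('wrist');cv2.imwrite('pics/w8.png',w['pixels'])
s=cam('scene');crop(s,310,215,120,110,6,'pics/s8.png')
E
python3 st.py 0.48 -0.2567 0.012
```

```text
t: 7.12
tool_pos: [0.4805, -0.2557, 0.0129]
orientation: [-0.0, 0.707, 0.707, 0.0]
ft_force: [-0.4, -0.4, -1.3]
finger_gap: 0.541
t 7.22 p [ 0.4804 -0.2572  0.0129] f [ 0.9  0.5 -0.4] gap 46.5
tool axes (cols)
 [[ 1.5e-03  1.0e+00  2.0e-04]
 [ 1.0e+00 -1.5e-03 -4.0e-04]
 [-4.0e-04  2.0e-04 -1.0e+00]]
q [ 0.656  0.588 -0.331  1.955  0.304  0.646  0.13 ]
shift mm [ 0.5 -0.4  0.9]
rotvec [ 0.0002  0.0004 -0.0015]
```

View pics/w8.png

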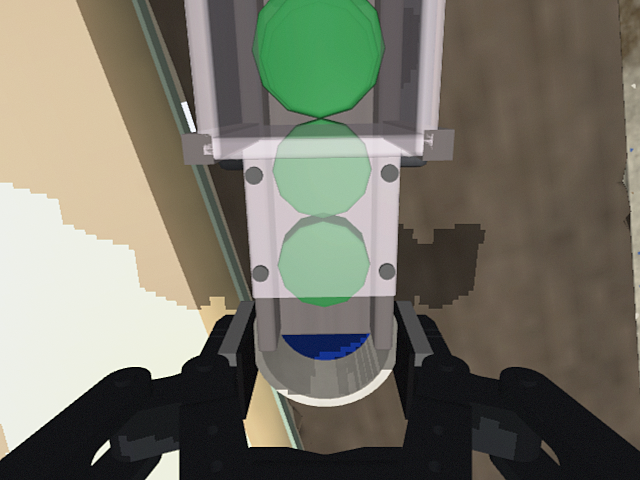

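View pics/s8.png

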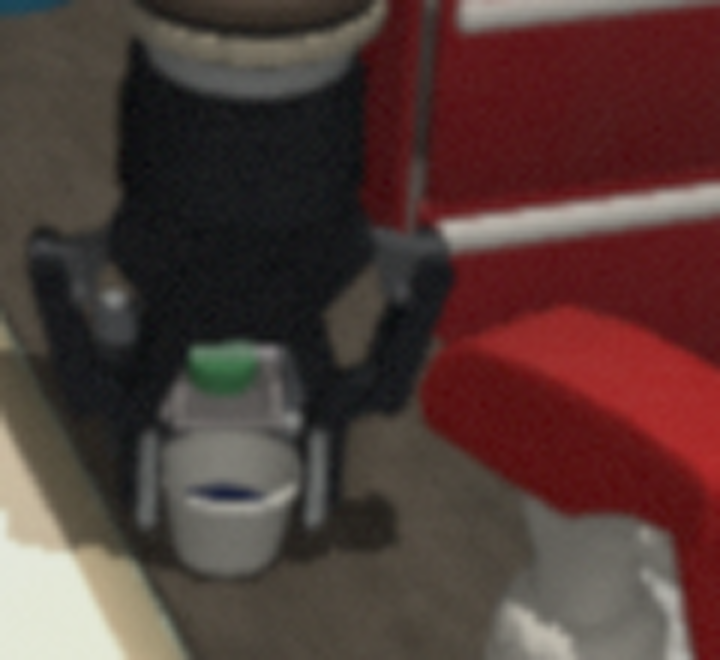

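```bash
python3 -m pendant '[[40,0,0,1.5,0,0,0],[40,0,0,0,0,0,0],[50,0,0,0,0,0,0],[56,0,0,0,0,0,0],[62,0,0,0,0,0,0],[85,0,0,0,0,0,0],[85,0,0,0,0,0,0],[85,0,0,0,0,0,0],[85,0,0,0,0,0,0],[85,0,0,0,0,0,0]]' 20
python3 - <<'E'
from h import *
w=cam('wrist');cv2.imwrite('pics/w9.png',w['pixels'])
E
python3 st.py 0.48 -0.2567 0.012
```

```text
t: 8.05
tool_pos: [0.4802, -0.2572, 0.0113]
orientation: [0.0, 0.708, 0.706, 0.0]
ft_force: [0.3, 0.6, 0.5]
finger_gap: 0.992
t 8.1 p [ 0.4802 -0.2572  0.0113] f [-0.1  0.   0.3] gap 84.9
tool axes (cols)
 [[ 0.002  1.    -0.   ]
 [ 1.    -0.002 -0.   ]
 [-0.    -0.    -1.   ]]
q [ 0.655  0.591 -0.33   1.955  0.306  0.643  0.129]
shift mm [ 0.5 -0.2 -0.7]
rotvec [-0.     0.    -0.002]
```

View pics/w9.png

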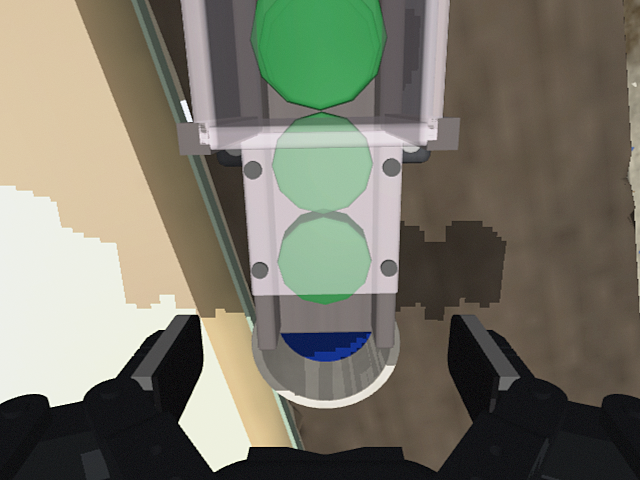

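```bash
python3 -m pendant '[[85,0,0,-10,0,0,0],[85,0,0,-20,0,0,0],[85,0,0,-25,0,0,0],[85,0,0,-25,0,0,0],[85,0,0,-25,0,0,0],[85,0,0,-25,0,0,0],[85,0,0,-25,0,0,0],[85,0,0,-15,0,0,0],[85,0,0,0,0,0,0],[85,0,0,0,0,0,0]]' 20
python3 - <<'E'
from h import *
w=cam('wrist');cv2.imwrite('pics/w10.png',w['pixels'])
s=cam('scene');crop(s,310,215,120,110,6,'pics/s10.png')
E
python3 st.py 0.48 0.01 0.18
```

```text
t: 8.93
tool_pos: [0.4806, -0.2574, 0.1826]
orientation: [0.001, 0.708, 0.706, 0.0]
ft_force: [-0.8, -0.3, -0.4]
finger_gap: 0.999
t 9.03 p [ 0.4796 -0.257   0.1807] f [-0.2 -0.9 -0.4] gap 85.0
tool axes (cols)
 [[ 2.e-03  1.e+00 -1.e-03]
 [ 1.e+00 -2.e-03  4.e-04]
 [ 4.e-04 -1.e-03 -1.e+00]]
q [ 0.731  0.359 -0.413  1.831  0.17   0.987  0.245]
shift mm [ 2.67e+02 -1.00e-01  8.00e-01]
rotvec [-0.001  -0.0004 -0.002 ]
```

View pics/w10.png

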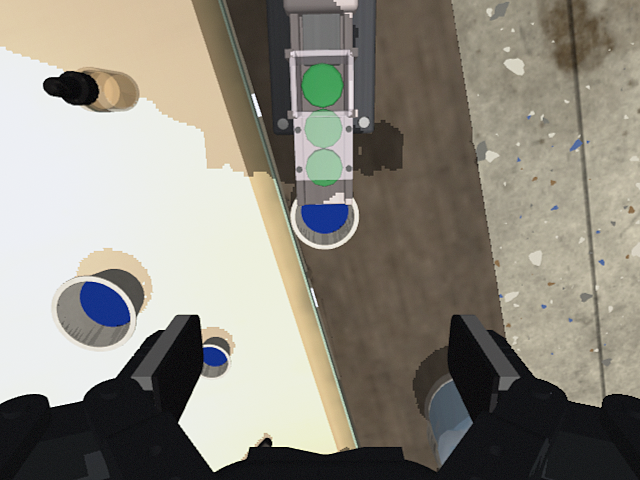

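View pics/s10.png

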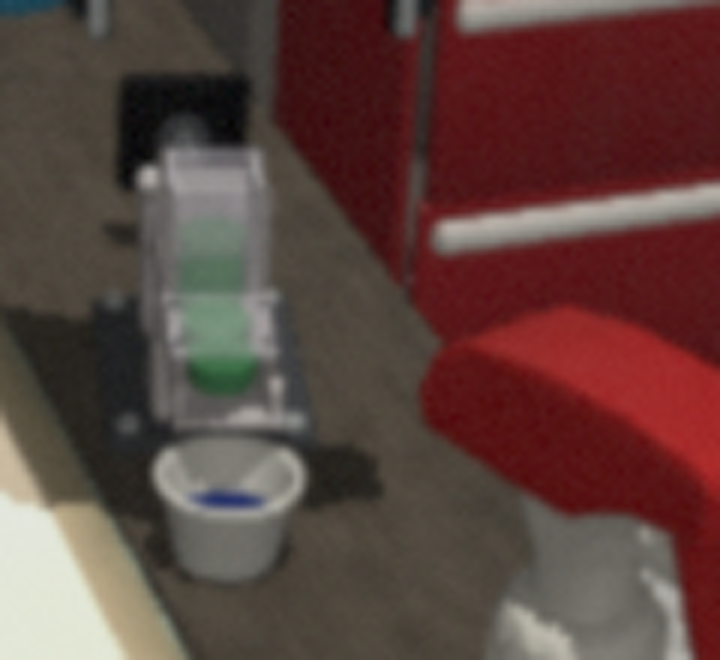

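```bash
python3 - <<'E'
from h import *
w=cam('wrist')
for p in [(291,215),(358,215),(325,249)]: print(ray(w,*p,.031))
E
python3 -m pendant '[[50,15,0,0,0,0,0],[0,25,0,0,0,0,0],[0,25,0,0,0,0,0],[0,25,0,0,0,0,0],[0,25,0,0,0,0,0],[0,25,0,0,0,0,0],[0,25,0,0,0,0,0],[0,25,0,0,0,0,0],[0,25,0,0,0,0,0],[0,25,0,0,0,0,0],[0,25,0,0,0,0,0],[0,15,0,0,0,0,0]]' 20
python3 -m pendant '[[0,0,0,0,0,0,0],[0,0,0,0,0,0,0]]'
python3 - <<'E'
from h import *
w=cam('wrist');cv2.imwrite('pics/w11.png',w['pixels'])
t=cam('top');crop(t,250,150,180,100,4,'pics/t11.png')
E
python3 st.py 0.48 0.01 0.04
```

```text
[ 0.45471994 -0.25542534  0.031     ]
[ 0.50223927 -0.25545775  0.031     ]
[ 0.47881331 -0.28088126  0.031     ]
t: 10.08
tool_pos: [0.4799, 0.0257, 0.1804]
orientation: [-0.001, 0.707, 0.707, -0.0]
ft_force: [0.0, 0.7, -0.1]
finger_gap: -0.001
t: 10.25
tool_pos: [0.4802, 0.0234, 0.1804]
orientation: [-0.001, 0.707, 0.707, -0.001]
ft_force: [0.1, -0.5, 0.5]
finger_gap: -0.004
t 10.35 p [0.4804 0.0217 0.1806] f [ 0.3 -0.4 -0.3] gap 0.1
tool axes (cols)
 [[ 2.9e-03  1.0e+00 -1.4e-03]
 [ 1.0e+00 -2.9e-03 -4.0e-04]
 [-4.0e-04 -1.4e-03 -1.0e+00]]
q [ 0.327  0.274 -0.557  1.966  0.177  0.95  -0.32 ]
shift mm [-11.7  -0.2 140.6]
rotvec [-0.0014  0.0004 -0.0029]
```

View pics/w11.png

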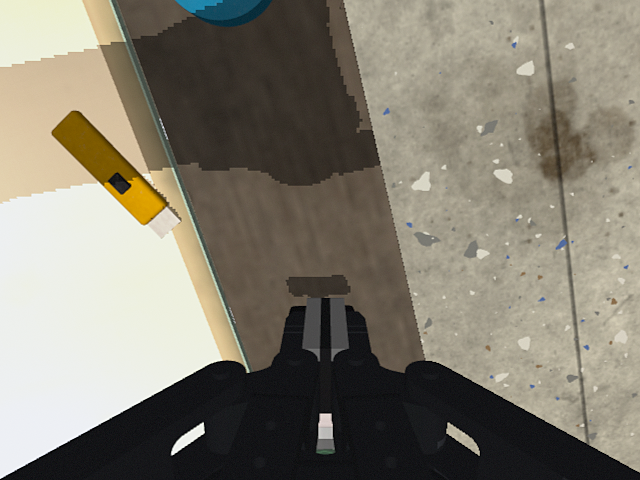

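View pics/t11.png

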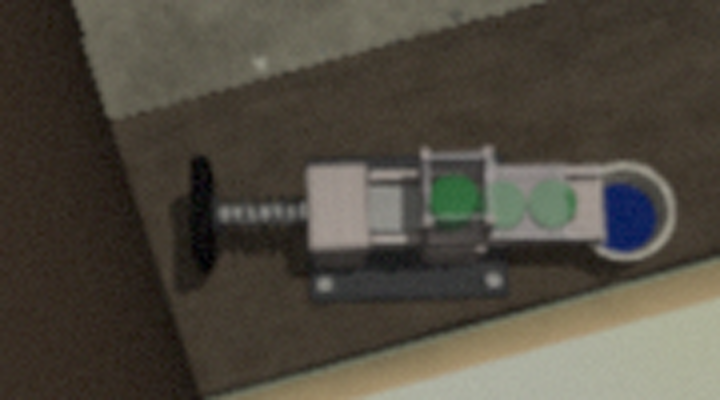

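```bash
python3 -m pendant '[[0,0,0,10,0,0,0],[0,0,0,20,0,0,0],[0,0,0,20,0,0,0],[0,0,0,20,0,0,0],[0,0,0,20,0,0,0],[0,0,0,20,0,0,0],[0,0,0,20,0,0,0],[0,0,0,14,0,0,0],[0,0,0,0,0,0,0],[0,-20,0,0,0,0,0],[0,-20,0,0,0,0,0],[0,0,0,0,0,0,0]]' 40
python3 - <<'E'
from h import *
w=cam('wrist');cv2.imwrite('pics/w12.png',w['pixels'])
t=cam('top');crop(t,250,150,180,100,4,'pics/t12.png')
E
python3 st.py 0.48 -0.0337 0.036
```

```text
t: 11.35
tool_pos: [0.4804, -0.0218, 0.0372]
orientation: [0.001, 0.71, 0.705, -0.001]
ft_force: [-0.2, -1.3, 0.4]
finger_gap: -0.004
t 11.45 p [ 0.4808 -0.0185  0.0376] f [-0.4 -0.3 -0. ] gap -0.0
tool axes (cols)
 [[ 4.9e-03  1.0e+00  4.0e-04]
 [ 1.0e+00 -4.9e-03 -3.0e-04]
 [-3.0e-04  4.0e-04 -1.0e+00]]
q [ 0.308  0.488 -0.461  2.09   0.358  0.639 -0.401]
shift mm [-15.2  -0.7   1.6]
rotvec [ 0.0004  0.0003 -0.0049]
```

View pics/w12.png

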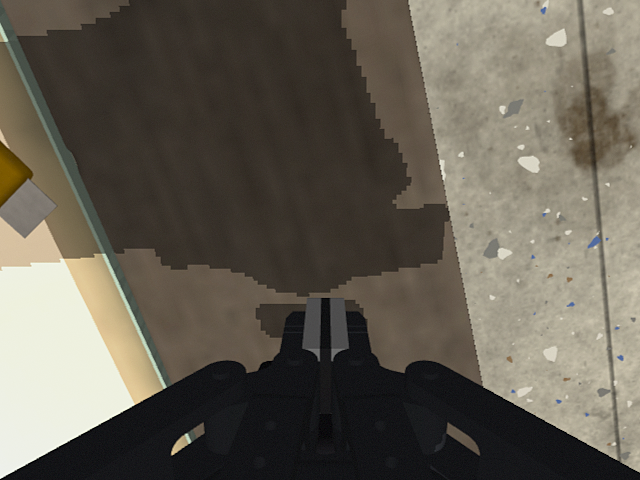

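View pics/t12.png

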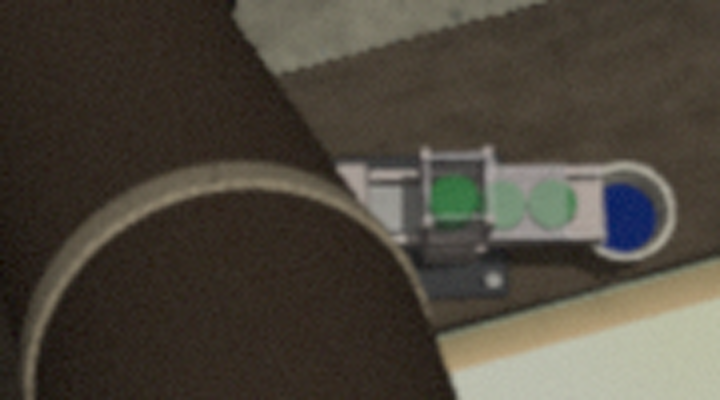

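```bash
python3 -m pendant '[[0,-5,0,0,0,0,0],[0,-5,0,0,0,0,0],[0,-5,0,0,0,0,0],[0,-5,0,0,0,0,0],[0,-5,0,0,0,0,0],[0,0,0,0,0,0,0]]' 40
python3 - <<'E'
from h import *
s=cam('scene');crop(s,310,215,120,110,6,'pics/s13.png')
E
python3 st.py 0.48 -0.0657 0.036
```

```text
t: 11.95
tool_pos: [0.4809, -0.0421, 0.0374]
orientation: [-0.0, 0.708, 0.706, 0.001]
ft_force: [-0.2, 4.4, 2.0]
finger_gap: -0.002
t 12.0 p [ 0.4809 -0.0418  0.0375] f [0.8 3.9 1.9] gap -0.2
tool axes (cols)
 [[ 1.9e-03  1.0e+00  6.0e-04]
 [ 1.0e+00 -1.9e-03  8.0e-04]
 [ 8.0e-04  6.0e-04 -1.0e+00]]
q [ 0.357  0.49  -0.46   2.086  0.357  0.639 -0.348]
shift mm [-23.9  -0.9   1.4]
rotvec [ 0.0006 -0.0008 -0.0019]
```

View pics/s13.png

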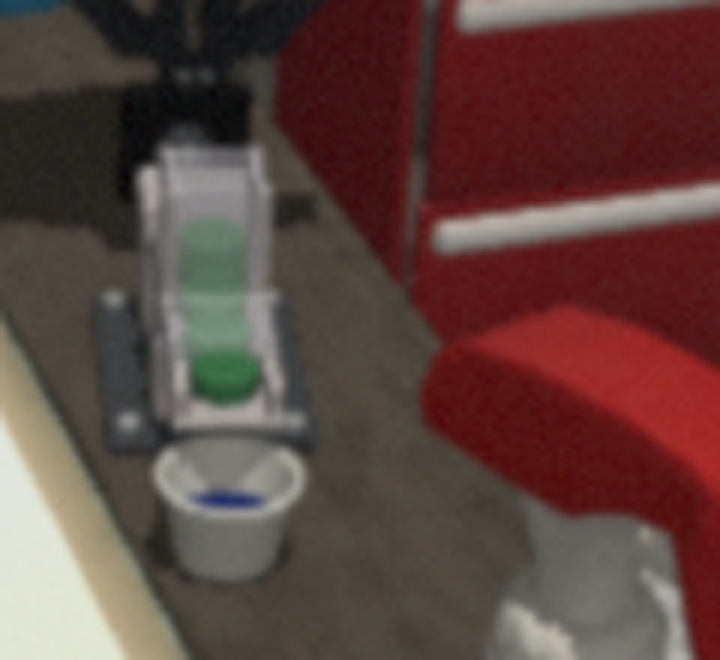

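```bash
python3 -m pendant '[[0,-3,0,0,0,0,0],[0,-3,0,0,0,0,0],[0,-3,0,0,0,0,0],[0,-3,0,0,0,0,0],[0,-3,0,0,0,0,0],[0,-3,0,0,0,0,0],[0,-3,0,0,0,0,0],[0,-2,0,0,0,0,0],[0,0,0,0,0,0,0],[0,0,0,0,0,0,0]]'
python3 - <<'E'
from h import *
s=cam('scene');crop(s,310,215,120,110,6,'pics/s14.png')
E
python3 st.py 0.48 -0.0657 0.036
```

```text
t: 12.83
tool_pos: [0.4812, -0.0633, 0.0375]
orientation: [-0.0, 0.707, 0.707, 0.001]
ft_force: [0.6, 8.0, 0.5]
finger_gap: -0.002
t 12.88 p [ 0.4812 -0.0632  0.0375] f [0.2 7.5 1.2] gap -0.0
tool axes (cols)
 [[ 1.0e-04  1.0e+00  1.2e-03]
 [ 1.0e+00 -1.0e-04  1.9e-03]
 [ 1.9e-03  1.2e-03 -1.0e+00]]
q [ 0.401  0.493 -0.46   2.08   0.356  0.641 -0.299]
shift mm [-2.5 -1.2  1.5]
rotvec [ 0.0012 -0.0019 -0.0001]
```

View pics/s14.png

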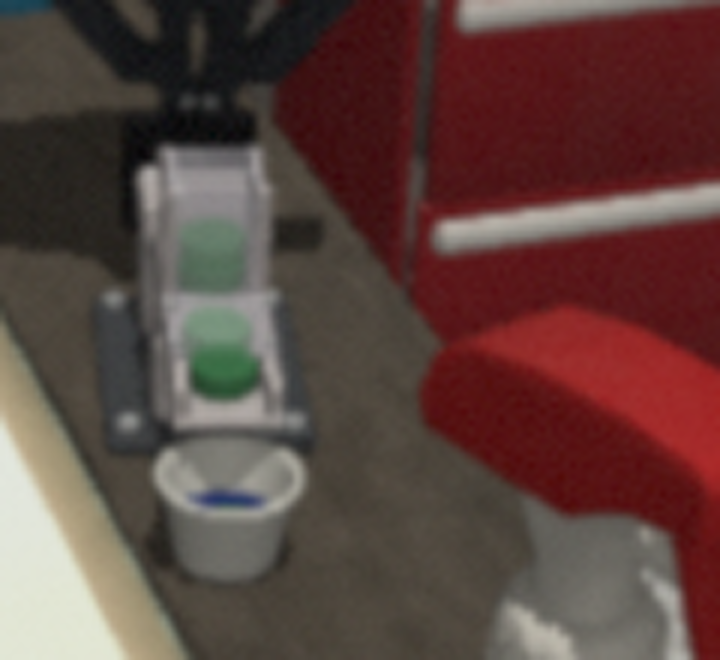

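```bash
python3 - <<'E'
from h import *
t=cam('top');crop(t,340,170,90,60,8,'pics/t14.png')
E
```

```text
(no output)
```

View pics/t14.png

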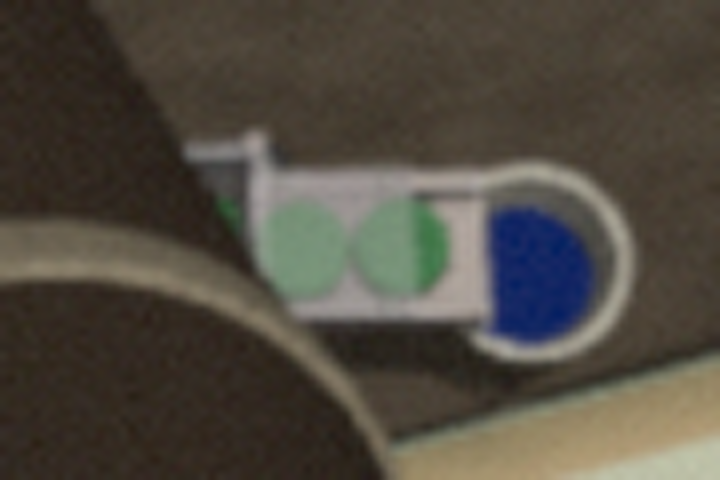

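```bash
python3 - <<'E'
from h import *
s=cam('scene');crop(s,325,260,50,60,10,'pics/s15.png');cv2.imwrite('pics/s15f.png',s['pixels'])
t=cam('top');cv2.imwrite('pics/t15f.png',t['pixels'])
E
python3 st.py
```

```text
t 13.03 p [ 0.4812 -0.0632  0.0375] f [0.6 7.9 1.2] gap -0.1
tool axes (cols)
 [[-0.      1.      0.0012]
 [ 1.      0.      0.0019]
 [ 0.0019  0.0012 -1.    ]]
q [ 0.401  0.493 -0.46   2.08   0.356  0.641 -0.299]
```

View pics/s15.png

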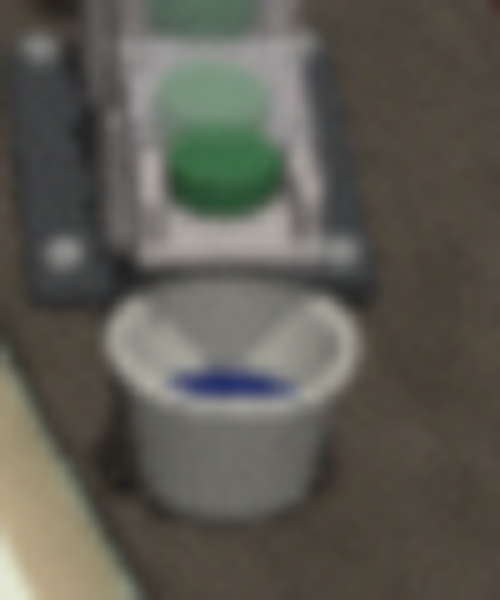

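View pics/s15f.png

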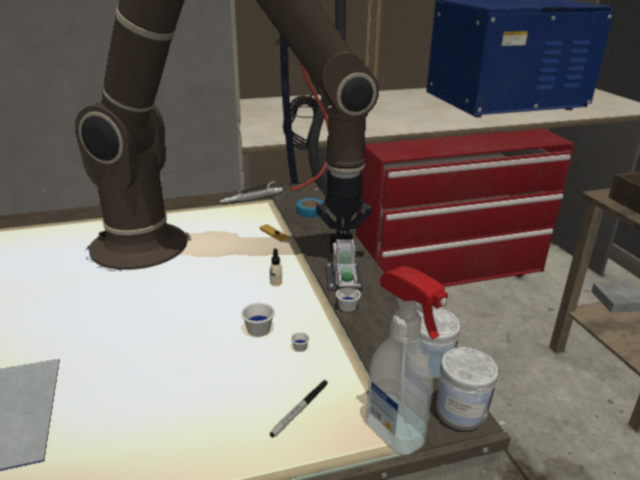

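View pics/t15f.png

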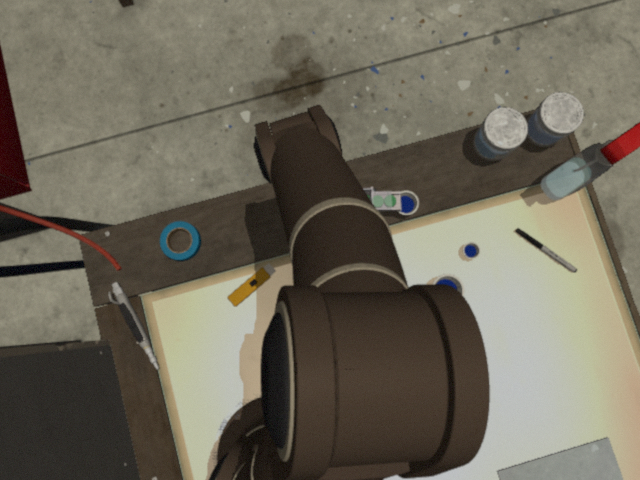

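```bash
python3 - <<'E'
from h import *
a=cv2.imread('pics/s10.png');b=cv2.imread('pics/s13.png');c=cv2.imread('pics/s14.png')
P=[x[200:600,80:320] for x in (a,b,c)]
cv2.imwrite('pics/cmp.png',np.hstack(P))
d=[x[20:240,330:720] for x in [cv2.imread('pics/t11.png'),cv2.imread('pics/t12.png')]]
E
```

```text
(no output)
```

View pics/cmp.png

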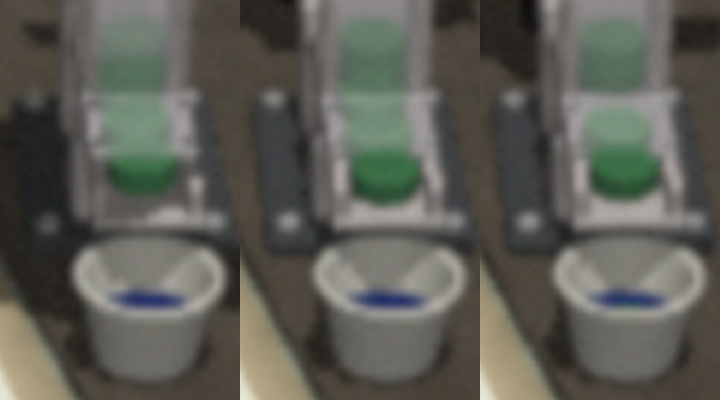

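```bash
python3 - <<'E'
from h import *
a=cv2.imread('pics/s10.png')[420:600,140:320];c=cv2.imread('pics/s14.png')[420:600,140:320]
s=cam('scene');d=cv2.resize(s['pixels'][215:325,310:430],None,fx=6,fy=6,interpolation=cv2.INTER_CUBIC)[420:600,140:320]
t0=cv2.resize(cv2.imread('pics/t11.png')[140:280,560:700],(280,280))
t=cam('top');t1=cv2.resize(t['pixels'],None,fx=8,fy=8,interpolation=cv2.INTER_CUBIC)[(150+35)*8:(150+70)*8,(250+140)*8:(250+175)*8]
f=lambda x:cv2.convertScaleAbs(cv2.resize(x,(260,260)),alpha=2)
cv2.imwrite('pics/cmp2.png',np.vstack([np.hstack([f(a),f(c),f(d)]),np.hstack([f(t0),f(t1),f(t1)])]))
E
```

```text
(no output)
```

View pics/cmp2.png

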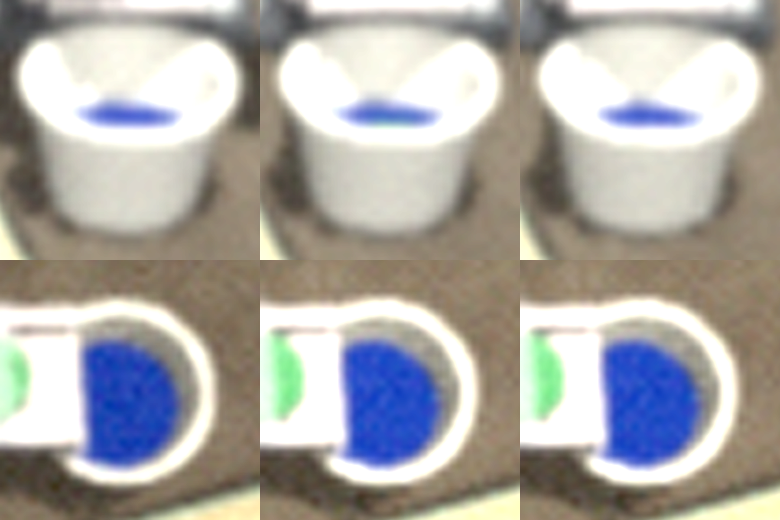

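```bash
python3 -m pendant '[[0,-1,0,0,0,0,0],[0,-1,0,0,0,0,0],[0,-1,0,0,0,0,0],[0,0,0,0,0,0,0],[0,0,0,0,0,0,0]]'
python3 st.py
```

```text
t: 13.55
tool_pos: [0.4813, -0.066, 0.0375]
orientation: [-0.0, 0.707, 0.707, 0.001]
ft_force: [1.1, 6.7, 0.9]
finger_gap: 0.003
t 13.55 p [ 0.4813 -0.066   0.0375] f [1.1 6.7 0.9] gap 0.2
tool axes (cols)
 [[-1.0e-04  1.0e+00  1.3e-03]
 [ 1.0e+00  1.0e-04  2.1e-03]
 [ 2.1e-03  1.3e-03 -1.0e+00]]
q [ 0.407  0.494 -0.46   2.079  0.355  0.642 -0.293]
```

```bash
python3 -m pendant '[[0,-1,0,0,0,0,0],[0,-1,0,0,0,0,0],[0,0,0,0,0,0,0],[0,0,0,0,0,0,0]]'
python3 -m pendant '[[0,-1,0,0,0,0,0],[0,0,0,0,0,0,0],[0,0,0,0,0,0,0]]'
```

```text
t: 13.88
tool_pos: [0.4813, -0.0664, 0.0375]
orientation: [-0.001, 0.707, 0.708, 0.002]
ft_force: [0.0, 13.0, 1.5]
finger_gap: -0.003
t: 14.13
tool_pos: [0.4813, -0.0663, 0.0375]
orientation: [-0.001, 0.706, 0.708, 0.002]
ft_force: [-0.4, 16.6, 1.4]
finger_gap: 0.0
```

Force rose to 16.6 N with no further travel, so the plunger is at its hard stop. Next I back off and check.

```bash
python3 -m pendant '[[0,3,0,0,0,0,0],[0,5,0,0,0,0,0],[0,6,0,0,0,0,0],[0,8,0,0,0,0,0],[0,10,0,0,0,0,0],[0,15,0,0,0,0,0],[0,20,0,0,0,0,0],[0,20,0,0,0,0,0],[0,0,0,-10,0,0,0],[0,0,0,-25,0,0,0],[0,0,0,-30,0,0,0],[0,0,0,-30,0,0,0]]'
python3 -m pendant '[[0,0,0,-30,0,0,0],[0,0,0,-20,0,0,0],[0,0,0,-20,0,0,0],[0,0,0,0,0,0,0]]'
python3 - <<'E'
from h import *
s=cam('scene');crop(s,310,215,120,110,6,'pics/s20.png')
t=cam('top');crop(t,285,170,140,70,5,'pics/t20.png')
E
python3 st.py 0.48 -0.26 0.25
```

```text
t: 15.13
tool_pos: [0.4798, 0.0155, 0.133]
orientation: [-0.001, 0.708, 0.707, -0.001]
ft_force: [0.8, -0.6, 0.0]
finger_gap: -0.002
t: 15.47
tool_pos: [0.4825, 0.0155, 0.2062]
orientation: [0.002, 0.708, 0.706, 0.002]
ft_force: [1.2, 0.1, 1.2]
finger_gap: -0.002
t 15.57 p [0.4809 0.0152 0.2028] f [ 0.4 -0.2 -0.9] gap -0.2
tool axes (cols)
 [[ 0.003   1.      0.0013]
 [ 1.     -0.003  -0.0011]
 [-0.0011  0.0013 -1.    ]]
q [ 0.357  0.247 -0.571  1.941  0.16   0.996 -0.29 ]
shift mm [-275.2    0.   -46.8]
rotvec [ 0.0013  0.0011 -0.003 ]
```

View pics/s20.png

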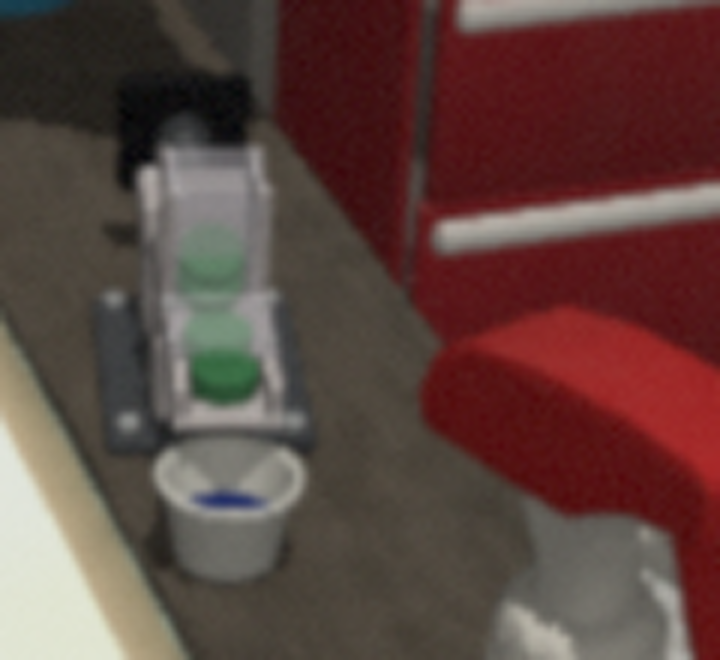

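View pics/t20.png

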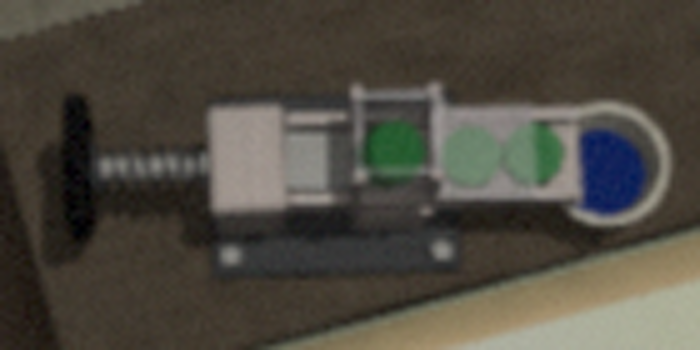

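```bash
python3 -m pendant '[[0,-15,0,0,0,0,0],[0,-25,0,0,0,0,0],[0,-30,0,0,0,0,0],[0,-30,0,0,0,0,0],[0,-30,0,0,0,0,0],[0,-30,0,0,0,0,0],[0,-30,0,0,0,0,0],[0,-30,0,0,0,0,0],[0,-30,0,0,0,0,0],[0,-30,0,0,0,0,0],[0,-30,0,0,0,0,0],[0,-20,0,0,0,0,0]]'
python3 -m pendant '[[0,0,0,15,0,0,0],[0,0,0,15,0,0,0],[0,0,0,0,0,0,0],[0,0,0,0,0,0,0]]'
python3 - <<'E'
from h import *
w=cam('wrist');cv2.imwrite('pics/w21.png',w['pixels']);o=r.get_obs();print(o['tool_pos'])
im=cv2.convertScaleAbs(w['pixels'],alpha=1.5)
print(proj(w,(.479,-.256,.031)));np.save('p.npy',w['pose'])
u,v=proj(w,(.479,-.256,.031)).astype(int);c=dict(w);c['pixels']=im;crop(c,max(u-50,0),max(v-45,0),100,90,6,'pics/w21c.png')
E
```

```text
t: 16.57
tool_pos: [0.4783, -0.3174, 0.2004]
orientation: [-0.001, 0.709, 0.705, -0.001]
ft_force: [-0.1, -0.1, -0.5]
finger_gap: 0.002
t: 16.9
tool_pos: [0.4789, -0.3136, 0.1705]
orientation: [-0.002, 0.708, 0.706, -0.001]
ft_force: [1.1, 0.5, 0.2]
finger_gap: 0.0
[ 0.47968974 -0.31375128  0.17163996]
[326.8040972  134.95149978]
```

View pics/w21.png

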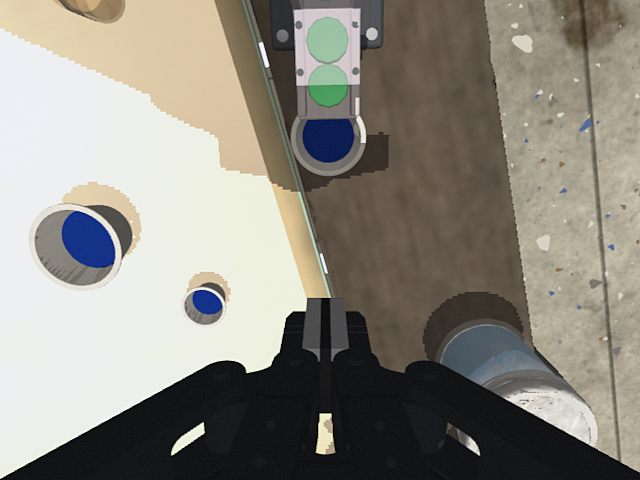

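View pics/w21c.png

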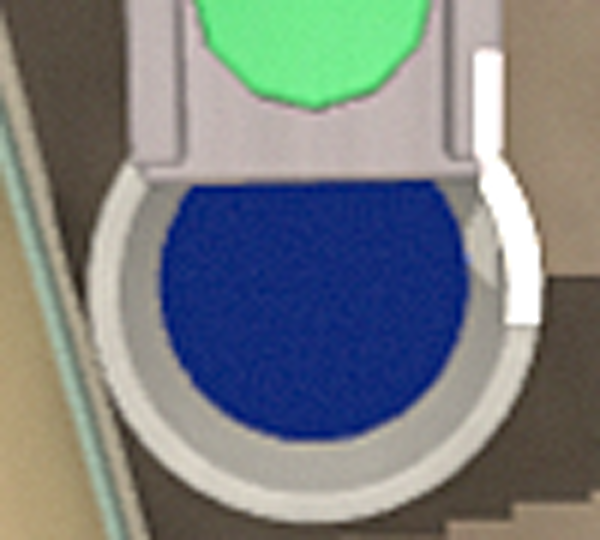

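```bash
python3 - <<'E'
from h import *
w=cam('wrist')
u0,v0=276,89
U=lambda x,y:(u0+(x+.5)/6-.5,v0+(y+.5)/6-.5)
rb=ray(w,*U(315,522),.031);rl=ray(w,*U(88,280),.031);rr=ray(w,*U(542,280),.031)
print('rim',rl,rr,rb,'cy',rb[1]+.0245)
for z in (.002,.005,.008,.011,.014,.017):
    l,rr,b=ray(w,*U(160,285),z),ray(w,*U(468,285),z),ray(w,*U(314,441),z);D=rr[0]-l[0]
    print(z,'D',D.round(4),'cy',(b[1]+D/2).round(4),'outer D of cup at z',(.034+.015*z/.031))
s=cam('scene')
im=s['pixels'];hsv=cv2.cvtColor(im,cv2.COLOR_BGR2HSV)
m=cv2.inRange(hsv,(50,90,50),(80,255,255));n,l,st,ce=cv2.connectedComponentsWithStats(m);print([(st[i].tolist()) for i in range(1,n) if st[i,4]>8])
E
```

```text
rim [ 0.45628032 -0.25652865  0.031     ] [ 0.5054618  -0.25654455  0.031     ] [ 0.48091842 -0.28276794  0.031     ] cy -0.25826793593530206
0.002 D 0.0368 cy -0.259 outer D of cup at z 0.034967741935483874
0.005 D 0.0364 cy -0.2588 outer D of cup at z 0.03641935483870968
0.008 D 0.0361 cy -0.2586 outer D of cup at z 0.037870967741935484
0.011 D 0.0357 cy -0.2584 outer D of cup at z 0.039322580645161295
0.014 D 0.0354 cy -0.2582 outer D of cup at z 0.0407741935483871
0.017 D 0.035 cy -0.258 outer D of cup at z 0.042225806451612904
[[342, 274, 11, 8, 73]]
```

```bash
python3 -m pendant '[[0,0,-20,-20,0,0,0],[0,0,-20,-20,0,0,0],[0,0,-20,-10,0,0,0],[0,0,-20,0,0,0,0],[0,0,0,0,-0.11,0,0],[0,0,0,0,-0.11,0,0],[0,0,0,0,-0.11,0,0],[0,0,0,0,-0.11,0,0],[0,0,0,0,-0.11,0,0],[0,0,0,0,-0.11,0,0],[0,0,0,0,0,0,0],[0,0,0,0,0,0,0]]'
python3 st.py 0.39 -0.23 0.14
python3 - <<'E'
from h import *
w=cam('wrist');cv2.imwrite('pics/w22.png',w['pixels'])
t=cam('top');print('dropper',ray(t,364,276,.03))
E
```

```text
t: 18.05
tool_pos: [0.4006, -0.3106, 0.2217]
orientation: [0.194, 0.678, 0.679, 0.203]
ft_force: [0.1, 0.2, -0.2]
finger_gap: 0.004
t 18.05 p [ 0.4006 -0.3106  0.2217] f [ 0.1  0.2 -0.2] gap 0.3
tool axes (cols)
 [[-0.0043  0.8427  0.5383]
 [ 0.9999 -0.0025  0.012 ]
 [ 0.0114  0.5383 -0.8426]]
q [ 1.319  0.102 -0.491  2.197 -0.719  0.587  1.395]
shift mm [ 79.7 -53.1  64.1]
rotvec [ 0.5685 -0.0123  0.0009]
dropper [ 0.33596468 -0.17084981  0.03      ]
```

View pics/w22.png

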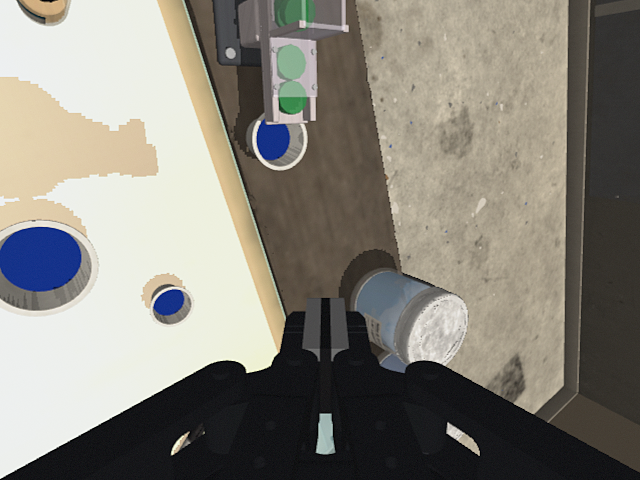

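```bash
python3 -m pendant '[[0,15,-15,8,0,0,0],[0,15,-15,9,0,0,0],[0,15,-14,8,0,0,0],[0,15,-14,9,0,0,0],[0,0,0,0,-0.11,0,0],[0,0,0,0,-0.1,0,0],[0,0,0,0,0,0,0],[0,0,0,0,0,0,0]]'
python3 - <<'E'
from h import *
w=cam('wrist');cv2.imwrite('pics/w23.png',w['pixels'])
E
python3 st.py
```

```text
t: 18.82
tool_pos: [0.3664, -0.2481, 0.1468]
orientation: [0.197, 0.676, 0.677, 0.217]
ft_force: [-0.4, -0.6, 0.8]
finger_gap: 0.002
t 18.87 p [ 0.3666 -0.2482  0.147 ] f [-0.  -0.3  0.1] gap 0.1
tool axes (cols)
 [[-0.0104  0.8293  0.5587]
 [ 0.9996 -0.0057  0.027 ]
 [ 0.0256  0.5588 -0.8289]]
q [ 1.625  0.188 -0.845  2.409 -0.99   0.362  1.717]
```

View pics/w23.png

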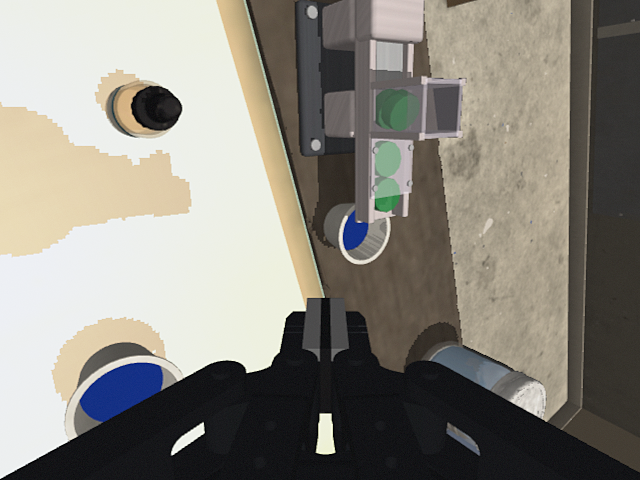

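```bash
python3 - <<'E'
from h import *
w=cam('wrist');w['pixels']=cv2.convertScaleAbs(w['pixels'],alpha=1.7);crop(w,300,140,120,140,4,'pics/w24.png')
E
```

```text
(no output)
```

View pics/w24.png

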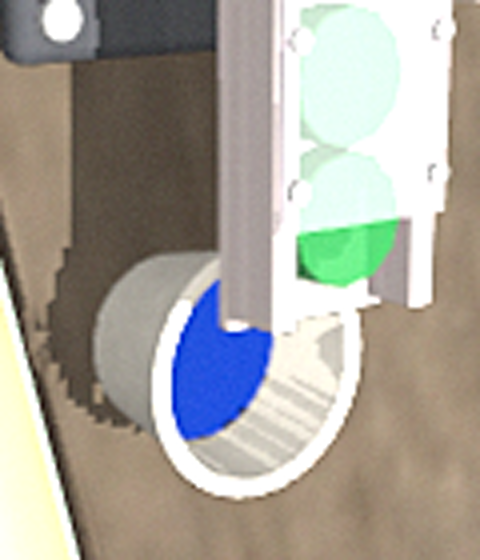

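```bash
python3 -m pendant '[[0,-15,14,-9,0,0,0],[0,-15,14,-8,0,0,0],[0,-15,15,-9,0,0,0],[0,0,0,0,0,0,0],[0,0,0,0,0,0,0],[0,0,0,0,0,0,0]]'
python3 - <<'E'
from h import *
t=cam('top');cv2.imwrite('pics/tF.png',t['pixels']);print('tape',ray(t,180,240,.024))
s=cam('scene');crop(s,310,215,120,110,6,'pics/sF.png')
o=r.get_obs();print(o['t'],o['joint_positions'].round(3),abs(o['dq']).max())
E
```

```text
t: 19.42
tool_pos: [0.3881, -0.2917, 0.1908]
orientation: [0.196, 0.674, 0.679, 0.216]
ft_force: [-0.4, -0.5, -0.6]
finger_gap: 0.004
tape [0.41093274 0.18904916 0.024     ]
19.5167 [ 1.562  0.157 -0.738  2.27  -0.79   0.501  1.512] 0.019952564700586203
```

View pics/tF.png

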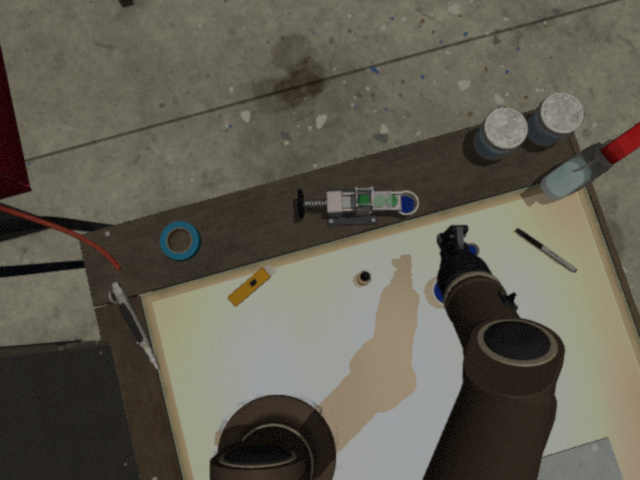

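View pics/sF.png

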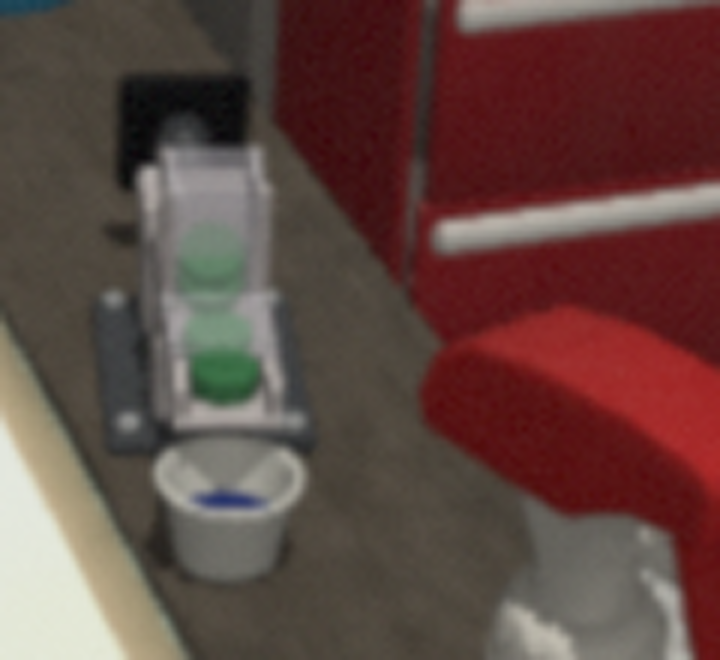

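The pictures show the plunger out (plate at top-view pixel 300,203, as at the start), the tape unmoved (180,240), the cup upright under the lip and no stray blank. I am handing in.

```bash
python3 -c "
from workcell import ticket
print(ticket.job_done())"
```

```text
the job is handed in; nothing more can be done
None
```

The job is handed in, about 19.5 s into the 58 s limit. My checks passed, except that I could not see the blank lying in the cup.

**What I did:** I gripped the middle-sized cup across its rim, carried it over and slid it in level under the lip, then let it go. I pushed the plunger once to its hard stop: the force rose from about 8 N to 16.6 N with no further travel, about 32 mm after touching the plate. Then I backed off and let it spring out.

**Last checks:**
- **Cup:** it stands upright, with its rim centre measured about 1–2 mm from the drop point.
- **Plunger:** the plate is back where it started in the top view.
- **Second blank:** it is still on the track, about 20 mm short of the lip by my measurement just short of the full stroke.
- **Tape:** it has not moved.
- **Arm:** it is clear of everything, with only noise on the force reading.

**Blank in the cup, not confirmed by sight:** one frame showed green inside the cup as the blank dropped. After that every view showed only the blue enamel, whose surface I put at about 11–14 mm, high enough to hide a 10 mm blank. I conclude it is in the cup because the track and hopper now hold one blank fewer. No loose blank shows on the table or under the track.

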